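# Pack the mug set, close the crate and rub down its label band

### The arm

A 7-joint arm with a two-finger parallel gripper is mounted at the origin on the work surface. World frame = base frame: x ahead of the robot, y to its left, z up, the work surface at z = 0. Lengths are in mm, angles in rad, forces in N, time in s.
With the tool pointing down it reaches from about 400 to 875 mm from the base axis. Payload 4.4 kg.
Tool frame: the origin (TCP) lies midway between the tips of the shut fingers; the grasp point (between the pads) lies ctrl.grip_depth behind it (ctrl.grip_depth is the distance from the TCP to the grasp point, in mm); z points along the fingers, y is the line along which they close (so a half turn about z gives the same grasp; the last joint's range is limited). The gripper opens to 85 mm and grips with 20 to 120 N. Pads are 22 mm wide; open, the fingers measure 114 mm over their backs; the gripper's body (76 mm by 85 mm) begins 54 mm behind the grasp point. The pads swing forward as they close: fully open they stand 13 mm farther back than shut.
Start: joints at [1.236, 0.628, 0.038, 1.517, -0.027, 0.996, -0.02], TCP at [172.651, -626.665, 231.313] pointing down, gripper open.
Joint ranges: [-3.06, 3.06], [-0.37, 2.12], [-1.25, 1.32], [0.18, 2.47], [-1.1, 4.24], [0.23, 1.98], [-2.94, 2.94]. Speed limits (rad/s): [2.57, 2.57, 3.14, 3.14, 3.14, 3.14, 3.14].

### API

Orientations are given as [roll, pitch, yaw] about the fixed x, y, z axes, in that order (R = Rz(yaw) Ry(pitch) Rx(roll)).
In Python, from cell import ctrl gives the robot as it stands.
- The arm moves only by the tool carry_out, never from a script. Its argument "deltas" is one flat list of numbers, 7 for each row, row after row: the turn, a rotation vector about the tool's x, y, z in degrees, then the shift along the tool's x, y, z in m, then the closure, from -1 (fully open) to 1 (shut). In form: [wx, wy, wz, dx, dy, dz, claw, wx, wy, wz, dx, dy, dz, claw, ...]. A call has 1 to 12 rows; each row shifts and turns the commanded pose from where the row before left it, along the tool's axes as they then stand; what a row does not reach is not made up. A row lasts 1/8 s, in which the tool goes at most 62.5 mm and 10.7 degrees, less where a joint would pass 70% of its speed; a pose out of reach is approached as far as the arm can. A call with a gripper value outside its range is refused whole. The fingers move at their own pace and stop on an object; the grip force is fixed at half the most. Time passes only in rows, so rows that do not move let the fingers close. It gives the time, the measured TCP pose, the force, the opening and the grip force at its end, in the units of the state.
- ctrl.read_state(): the state, without advancing time (a new reading comes with each control period).
- ctrl.get_image(name): name is "side" or "top" or "wrist"; returns the picture (384x512x3 uint8, red, green, blue); there is no depth.
- ctrl.calibration(name): a dict with "mtx" (3x3 intrinsics, pixels), "R" (3x3) and "t" (3): a world point X has camera coordinates R X + t. Camera axes: x right, y down, z forward; pixel columns grow to the right and rows downward; lengths in mm; the calibration is good to about 2 mm. A picture is of the moment at which its call begins: read the wrist's pose just before it. calibration takes no time and is no camera call; for the wrist camera it gives the pose at the moment of the call.
- ctrl.finish_job(): hands the job in; it is judged then, once.
The state is a dict: "clock": time; "qpos": joint angles; "qd": joint speeds; "tau": joint torques, N m; "eef_pos": TCP position; "tool_rot": TCP orientation; "force": force on the tool from outside, world axes, zero at the start; "torque": the same for the moment, N m; "width": finger opening in mm; "gripper_force": force on a finger pad.
Only numpy, scipy, OpenCV 4.12 (cv2) and the standard library are available. Lean on these libraries where they do the work, as an engineer would, in place of code of your own. Each camera call takes 0.05 s, during which the arm holds its last target. There are 200 camera calls.

### The job

Set every small enamel mug on the table upright into the wooden gift crate, one to a compartment, letting go only when it stands on the crate floor, then swing the crate's lid gently down until it is fully shut. Take the burnishing block by its wooden grip and rub the lid's green label band down with it: slide it slowly along the middle of the band from the red-dot end to the other end with firm, even pressure (about 6 N, never above 20 N), then stand the block back on its foot in its dark tray. Leave the tape roll and the tin where they are.

Things in the scene. Friction and masses are not known exactly. Their poses are not given: they have to be found in the camera images.
- crate: open wooden crate fixed to the table, outside 150 (x) x 330 (y) x 78 (z) mm, walls and floor 5 mm; origin under its centre. Two card dividers (35 mm high, 5 mm thick) at y = -54, +54 mm make three compartments, each 140 x 103 mm inside, centred at y = -108, 0, +108 mm. Lid hinged on the +x top edge. A mug with its handle along y goes in best shifted 12 mm away from the handle's side
- lid (a joint): angle of the crate's lid, a 150 x 330 x 8 mm board: 0 shut (top face at z = 86 mm), 1.75 rad fully open (10 degrees past upright); starts open. A stiff friction hinge (0.45 N m) keeps it where it is left; it needs about 3 N at the bar to move. Gently: slower than 1 rad/s over the last 0.15 rad
- bar (a point): middle of the lid's round brass bar handle, 10 mm diameter, 110 mm long, parallel to the hinge, on two brackets 40 mm beyond the lid's free edge; 190 mm from the hinge, 4 mm above it when shut. It can be pinched from above across its thickness at every lid angle and turns between the fingers
- lid_hinge (a point): middle of the hinge line, at the top of the crate's far wall, 78 mm above the table; the hinge runs along the crate's y
- band (a point): centre of the green label band on the lid's top face, 32 mm wide (x), 240 mm long (y); the frame turns with the lid: x towards the hinge, y along the band, z out of the top face. A red dot (18 mm) marks the +y end. Rub with the block's centre from y = +100 mm or more to -100 mm or beyond, within 14 mm of the centre line
- mug_red_a: small red enamel mug, cylinder 60 mm outside diameter, 65 mm high, wall 4 mm, white rim, open at the top, about 120 g; origin at the centre of its underside, z up; its handle (8 mm thick loop, from 14 to 55 mm height) sticks out along its own +y to 54 mm from the axis; None when this mug is absent
- mug_red_b: small red enamel mug, cylinder 60 mm outside diameter, 65 mm high, wall 4 mm, white rim, open at the top, about 120 g; origin at the centre of its underside, z up; its handle (8 mm thick loop, from 14 to 55 mm height) sticks out along its own +y to 54 mm from the axis; None when this mug is absent
- mug_green_a: small green enamel mug, cylinder 60 mm outside diameter, 65 mm high, wall 4 mm, white rim, open at the top, about 120 g; origin at the centre of its underside, z up; its handle (8 mm thick loop, from 14 to 55 mm height) sticks out along its own +y to 54 mm from the axis; None when this mug is absent
- mug_green_b: small green enamel mug, cylinder 60 mm outside diameter, 65 mm high, wall 4 mm, white rim, open at the top, about 120 g; origin at the centre of its underside, z up; its handle (8 mm thick loop, from 14 to 55 mm height) sticks out along its own +y to 54 mm from the axis; None when this mug is absent
- burnisher: burnishing block, 84 mm high, 180 g: wooden grip ridge on top (56 mm along x, 24 mm thick in y, 48 to 84 mm up), dark body under it (56 x 32 mm, 28 to 48 mm up), sprung white foot plate 60 x 36 x 10 mm; origin at the centre of the foot's underside with the spring extended, z up; pressing the foot in puts the origin that far below the underside. Starts standing in its tray
- foot (a joint): how far the block's foot is pressed in, 0 to 0.016 m; the spring pushes with 500 N/m x (value + 0.004 m): 2 N at 0, 6 N at 8 mm, 10 N at the 16 mm stop (beyond it there is no give)
- tray: dark wooden tray fixed to the table, outside 120 (x) x 90 (y) mm, floor 5 mm, rim 13 mm high, walls 5 mm; origin under its centre
- tape: yellow tape roll lying flat, 90 mm diameter, 24 mm high; bystander, leave alone
- tin: small aluminium tin, 56 mm diameter, 42 mm high; bystander, leave alone
Not all that is in view belongs to the job. Of the things that look like the tray, the smaller one is meant.

How it is judged (in metres and radians):
On the way, in this order (a step that is already met when the one before it is completed fails the run):
1. every mug stands upright in the crate, let go, with the lid still open (x of mug_red_a in the frame of crate between -0.07 and 0.07 m and y of mug_red_a in the frame of crate between -0.16 and 0.16 m and z of each of mug_red_a, mug_red_b, mug_green_a, mug_green_b in the frame of crate below 0.012 m and angle between each of mug_red_a, mug_red_b, mug_green_a, mug_green_b's own z axis and vertical below 0.15 rad and x of mug_red_b in the frame of crate between -0.07 and 0.07 m and y of mug_red_b in the frame of crate between -0.16 and 0.16 m and x of mug_green_a in the frame of crate between -0.07 and 0.07 m and y of mug_green_a in the frame of crate between -0.16 and 0.16 m and x of mug_green_b in the frame of crate between -0.07 and 0.07 m and y of mug_green_b in the frame of crate between -0.16 and 0.16 m and contact force between the fingers and mug_red_a below 0.05 N and contact force between the fingers and mug_red_b below 0.05 N and contact force between the fingers and mug_green_a below 0.05 N and contact force between the fingers and mug_green_b below 0.05 N and value of joint lid above 0.5 rad), for 0.2 s.
2. the lid is fully shut (value of joint lid below 0.03 rad and x of mug_red_a in the frame of crate between -0.07 and 0.07 m and y of mug_red_a in the frame of crate between -0.16 and 0.16 m and z of each of mug_red_a, mug_red_b, mug_green_a, mug_green_b in the frame of crate below 0.012 m and angle between each of mug_red_a, mug_red_b, mug_green_a, mug_green_b's own z axis and vertical below 0.15 rad and x of mug_red_b in the frame of crate between -0.07 and 0.07 m and y of mug_red_b in the frame of crate between -0.16 and 0.16 m and x of mug_green_a in the frame of crate between -0.07 and 0.07 m and y of mug_green_a in the frame of crate between -0.16 and 0.16 m and x of mug_green_b in the frame of crate between -0.07 and 0.07 m and y of mug_green_b in the frame of crate between -0.16 and 0.16 m), for 0.2 s.
3. the held block slides on along the band, pressing (2.5 to 14 N): step 1 of 8 from the red-dot end (value of joint lid below 0.03 rad and contact force between burnisher and lid between 2.5 and 14 N and contact force between the fingers and burnisher above 1 N and angle between burnisher's own z axis and vertical below 0.2 rad and x of burnisher in the frame of band between -0.014 and 0.014 m and y of burnisher in the frame of band between 0.086 and 0.11 m), for 0.1 s.
4. the held block slides on along the band, pressing (2.5 to 14 N): step 2 of 8 from the red-dot end (value of joint lid below 0.03 rad and contact force between burnisher and lid between 2.5 and 14 N and contact force between the fingers and burnisher above 1 N and angle between burnisher's own z axis and vertical below 0.2 rad and x of burnisher in the frame of band between -0.014 and 0.014 m and y of burnisher in the frame of band between 0.058 and 0.082 m), for 0.1 s.
5. the held block slides on along the band, pressing (2.5 to 14 N): step 3 of 8 from the red-dot end (value of joint lid below 0.03 rad and contact force between burnisher and lid between 2.5 and 14 N and contact force between the fingers and burnisher above 1 N and angle between burnisher's own z axis and vertical below 0.2 rad and x of burnisher in the frame of band between -0.014 and 0.014 m and y of burnisher in the frame of band between 0.03 and 0.054 m), for 0.1 s.
6. the held block slides on along the band, pressing (2.5 to 14 N): step 4 of 8 from the red-dot end (value of joint lid below 0.03 rad and contact force between burnisher and lid between 2.5 and 14 N and contact force between the fingers and burnisher above 1 N and angle between burnisher's own z axis and vertical below 0.2 rad and x of burnisher in the frame of band between -0.014 and 0.014 m and y of burnisher in the frame of band between 0.002 and 0.026 m), for 0.1 s.
7. the held block slides on along the band, pressing (2.5 to 14 N): step 5 of 8 from the red-dot end (value of joint lid below 0.03 rad and contact force between burnisher and lid between 2.5 and 14 N and contact force between the fingers and burnisher above 1 N and angle between burnisher's own z axis and vertical below 0.2 rad and x of burnisher in the frame of band between -0.014 and 0.014 m and y of burnisher in the frame of band between -0.026 and -0.002 m), for 0.1 s.
8. the held block slides on along the band, pressing (2.5 to 14 N): step 6 of 8 from the red-dot end (value of joint lid below 0.03 rad and contact force between burnisher and lid between 2.5 and 14 N and contact force between the fingers and burnisher above 1 N and angle between burnisher's own z axis and vertical below 0.2 rad and x of burnisher in the frame of band between -0.014 and 0.014 m and y of burnisher in the frame of band between -0.054 and -0.03 m), for 0.1 s.
9. the held block slides on along the band, pressing (2.5 to 14 N): step 7 of 8 from the red-dot end (value of joint lid below 0.03 rad and contact force between burnisher and lid between 2.5 and 14 N and contact force between the fingers and burnisher above 1 N and angle between burnisher's own z axis and vertical below 0.2 rad and x of burnisher in the frame of band between -0.014 and 0.014 m and y of burnisher in the frame of band between -0.082 and -0.058 m), for 0.1 s.
10. the held block slides on along the band, pressing (2.5 to 14 N): step 8 of 8 from the red-dot end (value of joint lid below 0.03 rad and contact force between burnisher and lid between 2.5 and 14 N and contact force between the fingers and burnisher above 1 N and angle between burnisher's own z axis and vertical below 0.2 rad and x of burnisher in the frame of band between -0.014 and 0.014 m and y of burnisher in the frame of band between -0.11 and -0.086 m), for 0.1 s.
At the end, for the whole second after the job is handed in: all mugs present stand upright (within 0.15 rad) on the crate floor, the lid is shut (below 0.03 rad), and the burnishing block stands released and at rest on its foot on the tray floor, upright within 0.1 rad (all of step 2 and x of burnisher in the frame of tray between -0.045 and 0.045 m and y of burnisher in the frame of tray between -0.035 and 0.035 m and z of burnisher in the frame of tray between 0 and 0.009 m and angle between burnisher's own z axis and vertical below 0.1 rad and linear speed of burnisher below 0.02 m/s and contact force between the fingers and burnisher below 0.05 N); the robot touches nothing.
It fails at once if the lid comes down on the crate faster than 1 rad/s (value of joint lid below 0.15 rad and velocity of joint lid below -1 rad/s).
It fails at once if the block presses on the lid with more than 20 N (contact force between burnisher and lid above 20 N).
It fails at once if a mug is let go more than 30 mm above the crate's underside ((x of mug_red_a in the frame of crate between -0.07 and 0.07 m and y of mug_red_a in the frame of crate between -0.16 and 0.16 m and z of mug_red_a in the frame of crate above 0.03 m and contact force between the fingers and mug_red_a below 0.05 N) or (x of mug_red_b in the frame of crate between -0.07 and 0.07 m and y of mug_red_b in the frame of crate between -0.16 and 0.16 m and z of mug_red_b in the frame of crate above 0.03 m and contact force between the fingers and mug_red_b below 0.05 N) or (x of mug_green_a in the frame of crate between -0.07 and 0.07 m and y of mug_green_a in the frame of crate between -0.16 and 0.16 m and z of mug_green_a in the frame of crate above 0.03 m and contact force between the fingers and mug_green_a below 0.05 N) or (x of mug_green_b in the frame of crate between -0.07 and 0.07 m and y of mug_green_b in the frame of crate between -0.16 and 0.16 m and z of mug_green_b in the frame of crate above 0.03 m and contact force between the fingers and mug_green_b below 0.05 N)).
It fails at once if the tape roll or the tin is moved more than 30 mm (distance of any of tape, tin from where it was at the start of the episode above 0.03 m).
Of mug_red_a, mug_red_b, mug_green_a, mug_green_b only 2 to 3 are there at a start; the rules pass over those that are not, and their reading is None.
At some moment in a run one of mug_red_a, mug_red_b, mug_green_a, mug_green_b may be knocked a few centimetres aside while the robot is not near it.
It also fails if it takes over 200 s, if anything falls off the work surface, if the arm or the gripper's body presses on something with over 40 N, if the wrist force passes 120 N, or if a joint passes its speed limit or range.

## Working session

There is one attempt and no reset: what is moved stays moved. The work goes in short steps, Python scripts to look and compute and a tool call to move; the robot and the scene stay as the last step left them, time stands still between calls to the robot, and variables do not carry over. Pictures are saved under pics/ and viewed, at most 14 in all, crops included, and the job is handed in when it is done.

Besides the shell and the picture viewer there is one more tool, called by a JSON object that holds its "method" and its "body", one argument or row to a line. carry_out: Moves the arm, as the interface text tells. Its arguments: {"type":"object","properties":{"deltas":{"type":"array"}},"required":["deltas"]}

```bash
mkdir -p pics; ls
python3 - <<'E'
from cell import ctrl
import cv2
s=ctrl.read_state()
print({k:s[k] for k in('clock','eef_pos','tool_rot','force','width')},ctrl.grip_depth)
for n in('top','side'):
    cv2.imwrite(f'pics/{n}0.png',ctrl.get_image(n)[:,:,::-1])
    c=ctrl.calibration(n);print(n,c)
E
```

```text
pics
{'clock': 0.0, 'eef_pos': array([ 172.47724937, -626.05588427,  230.40789787]), 'tool_rot': array([-3.13972478e+00,  4.82923933e-05,  2.68779944e-01]), 'force': array([-0.48696251, -0.26812013,  0.19512706]), 'width': 85.23644340681567} 18.700000000000003
top {'mtx': array([[429.33170426,   0.        , 253.01906002],
       [  0.        , 429.33170426, 191.86090162],
       [  0.        ,   0.        ,   1.        ]]), 'R': array([[ 0.00305636, -0.99999283, -0.00223558],
       [-0.99078752, -0.00272553, -0.13539814],
       [ 0.13539107,  0.00262881, -0.99078875]]), 't': array([ -18.85824851,  432.33173498, 1357.62755845])}
side {'mtx': array([[404.62680219,   0.        , 255.46213009],
       [  0.        , 404.62680219, 190.24885326],
       [  0.        ,   0.        ,   1.        ]]), 'R': array([[-0.73542948, -0.67727736, -0.02094913],
       [-0.38187811,  0.43980958, -0.81285709],
       [ 0.55974333, -0.58979905, -0.58208633]]), 't': array([312.4531606 , 259.99177753, 973.12333684])}
```

View pics/top0.png

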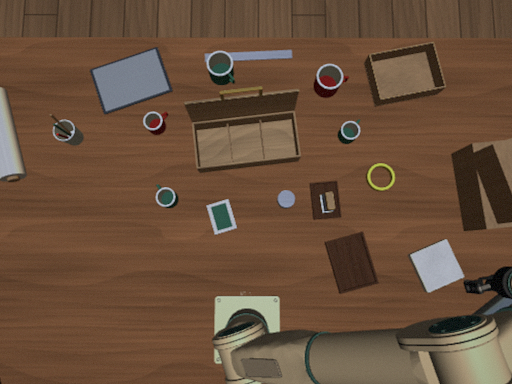

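View pics/side0.png

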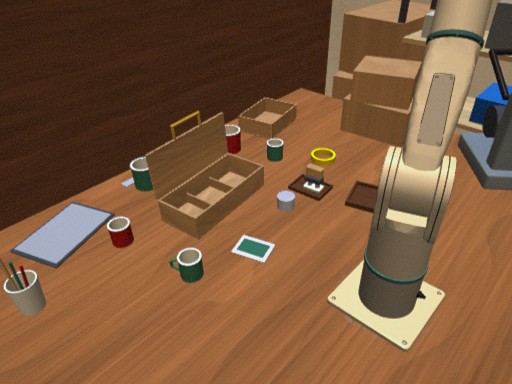

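The top picture shows small mugs: red (153,122), green (166,197), green (350,131). The larger green mug (220,67) and larger red mug (329,80) are decoys, as is the lidless crate (405,73). The crate with the lid is at (245,135). The small tray with the block is at (325,200), and the bigger tray at (351,262) is a decoy. Tape is at (381,177) and the tin at (286,199).

```bash
cat > h.py <<'E'
import numpy as np, cv2
from cell import ctrl
def ray(cal,uv,z):
    R,t=np.array(cal['R']),np.array(cal['t']); d=R.T@np.linalg.inv(cal['mtx'])@[uv[0],uv[1],1]; c=-R.T@t
    return c+d*(z-c[2])/d[2]
def proj(cal,X):
    p=cal['mtx']@(np.array(cal['R'])@np.array(X,float)+cal['t']); return p[:2]/p[2]
E
python3 - <<'E'
from h import *
im=cv2.imread('pics/top0.png'); c=ctrl.calibration('top')
for n,uv,z in [('redA',(153,121),65),('grnA',(166,197),65),('grnB',(350,131),65),('bigG',(220,65),80),('bigR',(329,78),80),('tray',(325,200),10),('tin',(286,199),42),('tape',(381,177),24),('crate fl',(196,170),0),('crate fr',(299,157),78)]:
    print(n,ray(c,uv,z).round())
a=cv2.resize(im[80:220,130:250],None,fx=4,fy=4,interpolation=cv2.INTER_CUBIC)[:560,:400]
b=cv2.resize(im[80:220,300:400],None,fx=4,fy=4,interpolation=cv2.INTER_CUBIC)
a=cv2.resize(im[80:220,130:230],None,fx=4,fy=4,interpolation=cv2.INTER_CUBIC)
cv2.imwrite('pics/c1.png',np.hstack([a,b]))
E
```

```text
redA [657. 305.  65.]
grnA [410. 256.  65.]
grnB [ 625. -328.   65.]
bigG [840.  91.  80.]
bigR [ 797. -262.   80.]
tray [ 409. -253.   10.]
tin [ 408. -123.   42.]
tape [ 483. -434.   24.]
crate fl [509. 172.   0.]
crate fr [ 537. -162.   78.]
```

View pics/c1.png

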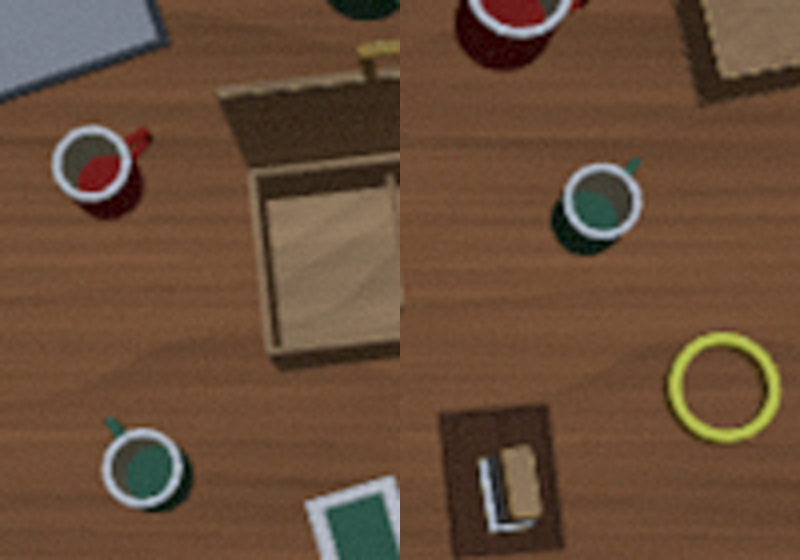

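```bash
cat >> h.py <<'E'
def mug(im,c,uv,col,z0=0,verbose=True):
    """rim centre & handle yaw from top image near pixel uv"""
    u,v=map(int,uv); s=18; p=cv2.resize(im[v-s:v+s,u-s:u+s],None,fx=8,fy=8,interpolation=cv2.INTER_CUBIC)
    hsv=cv2.cvtColor(p,cv2.COLOR_BGR2HSV)
    w=((hsv[...,1]<60)&(hsv[...,2]>125)).astype(np.uint8)
    cs,_=cv2.findContours(w,cv2.RETR_EXTERNAL,cv2.CHAIN_APPROX_NONE); k=max(cs,key=cv2.contourArea)
    (ex,ey),ax,_=cv2.fitEllipse(cv2.convexHull(k))
    px=np.array([ex,ey])/8-.44+[u-s,v-s]
    X=ray(c,px,65+z0)
    h=hsv[...,0].astype(int)
    m=((h<8)|(h>172))&(hsv[...,1]>150)&(hsv[...,2]>70) if col=='r' else (h>60)&(h<95)&(hsv[...,1]>90)&(hsv[...,2]>45)
    ys,xs=np.nonzero(m); P=np.array([ray(c,np.array(q)/8-.44+[u-s,v-s],35+z0) for q in zip(xs[::4],ys[::4])])
    d=P-X; r=np.hypot(d[:,0],d[:,1]); k=(r>36)&(r<58)
    a=np.arctan2(d[k,1],d[k,0]); dm=np.array([np.cos(a),np.sin(a)])
    best=None
    if k.sum():
        hist,e=np.histogram(a,bins=72,range=(-np.pi,np.pi)); 
        # density peak weighted outward
        yaw=np.median(a[np.abs((a-(e[hist.argmax()]+.04)+np.pi)%(2*np.pi)-np.pi)<.4])
    else: yaw=None
    print(col,'rim px',px.round(1),'axes mm-ish',np.round(np.array(ax)/8,1),'xy',X[:2].round(1),'handle deg',None if yaw is None else np.degrees(yaw).round(1),k.sum())
    return X[:2],yaw
E
python3 - <<'E'
from h import *
from scipy.optimize import least_squares
im=cv2.imread('pics/top0.png'); c=ctrl.calibration('top')
mug(im,c,(153,121),'r');mug(im,c,(166,197),'g');mug(im,c,(350,131),'g')
for uv in [(198,168.7),(299,157),(193,123)]: print(ray(c,uv,78).round(1))
a=cv2.resize(im[80:180,180:310],None,fx=6,fy=6,interpolation=cv2.INTER_CUBIC)
cv2.imwrite('pics/c2.png',a)
E
```

```text
r rim px [152.2 120.2] axes mm-ish [18.8 19.8] xy [659.7 307.7] handle deg -47.1 420
g rim px [164.9 196.4] axes mm-ish [19.7 20.4] xy [412.3 259.2] handle deg 38.1 125
g rim px [350.2 129.6] axes mm-ish [19. 20.] xy [ 629.9 -329.1] handle deg -40.4 80
[498.7 155.3  78. ]
[ 537.  -162.3   78. ]
[646.7 174.2  78. ]
```

View pics/c2.png

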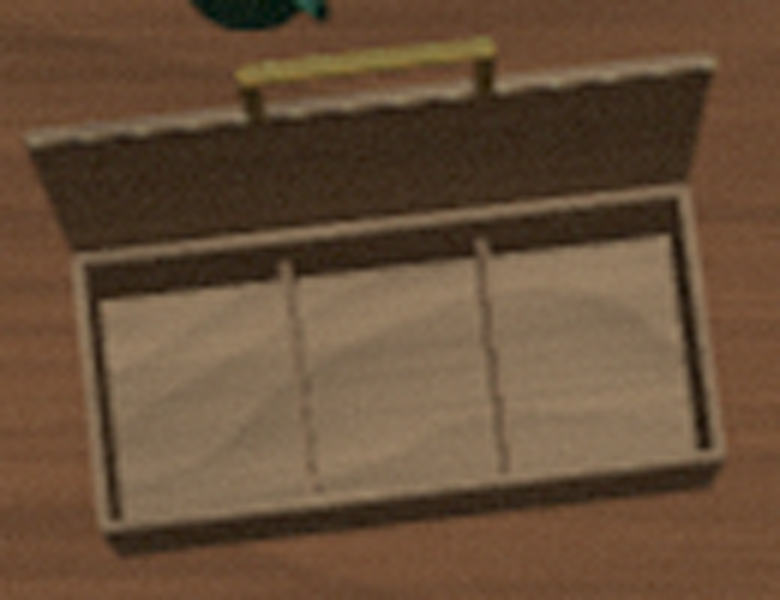

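```bash
cat >> h.py <<'E'
def fit(cal,uv,L):
    "L local Nx3 points, returns x,y,yaw"
    from scipy.optimize import least_squares
    L=np.array(L,float)
    def f(p):
        C,S=np.cos(p[2]),np.sin(p[2]); W=L@np.array([[C,S,0],[-S,C,0],[0,0,1]])+[p[0],p[1],0]
        return (np.array([proj(cal,w) for w in W])-uv).ravel()
    r=least_squares(f,[500,0,0]); return r.x,r.fun.reshape(-1,2)
E
python3 - <<'E'
from h import *
c=ctrl.calibration('top')
uv=np.array([(100,530),(722,455),(688,185),(75,255)])/6-.42+[180,80]
L=[(-75,165,78),(-75,-165,78),(75,-165,78),(75,165,78)]
p,r=fit(c,uv,L);print(p[:2].round(1),np.degrees(p[2]).round(2));print(r.round(1))
C,S=np.cos(p[2]),np.sin(p[2])
for y in(-108,0,108): print(y,(p[0]-S*y,p[1]+C*y))
th=1.75
x=75-190*np.cos(th);z=78+190*np.sin(th)+4*0
print('bar',p[0]+C*x,p[1]+S*x,z, proj(c,[p[0]+C*x,p[1]+S*x,z]),'seen',np.array([366,61])/6-.42+[180,80])
s=ctrl.read_state();print(s['clock'],s['eef_pos'],s['tool_rot'])
E
```

```text
[595.5   6. ] 6.9
[[-0.  -0. ]
 [ 0.5  0.4]
 [-0.  -0.2]
 [-0.5 -0.1]]
-108 (np.float64(608.5115974783754), np.float64(-101.18356263760452))
0 (np.float64(595.5451674407589), np.float64(6.035240247335382))
108 (np.float64(582.5787374031423), np.float64(113.25404313227529))
bar 703.6244514264409 19.105731957823174 264.957329906048 [239.88921822  83.39876194] seen [240.58        89.74666667]
0.1 [ 172.51025303 -626.10999594  230.49355359] [-3.13990419e+00  1.56664585e-05  2.68811691e-01]
```

{"method": "carry_out", "body": {
  "deltas": [0,0,0,0.043,-0.014,0,-1,0,0,0,0.043,-0.014,0,-1,0,0,0,0.043,-0.014,0,-1,0,0,0,0.043,-0.014,0,-1,0,0,0,0.043,-0.014,0,-1,0,0,0,0.043,-0.014,0,-1,0,0,0,0.043,-0.014,0,-1,0,0,0,0.043,-0.014,0,-1,0,0,0,0.043,-0.014,0,-1,0,0,0,0.043,-0.014,0,-1,0,0,0,0.043,-0.014,0,-1,0,0,0,0.043,-0.014,0,-1]
}}

```text
clock: 1.6
eef_pos: [626.4, -326.7, 230.8]
tool_rot: [-3.141, 0.001, 0.269]
force: [0.6, -1.1, 0.7]
width: 85.4
gripper_force: 0.0
```

{"method": "carry_out", "body": {
  "deltas": [0,0,-10.3,0,0,0,-1,0,0,-10.3,0,0,0,-1,0,0,-10.3,0,0,0,-1,0,0,-10.3,0,0,0,-1,0,0,-10.3,0,0,0,-1,0,0,-10.3,0,0,0,-1,0,0,-10.3,0,0,0,-1,0,0,-10.3,0,0,0,-1,0,0,-10.3,0,0,0,-1,0,0,-10.3,0,0,0,-1,0,0,-10.3,0,0,0,-1,0,0,-10.3,0,0,0,-1]
}}

```text
clock: 3.1
eef_pos: [625.1, -327.7, 230.6]
tool_rot: [-3.141, -0.001, 2.432]
force: [0.0, -0.0, 0.6]
width: 85.6
gripper_force: 0.0
```

```bash
cat >> h.py <<'E'
def plan(x,y,z,yaw_deg):
    "total turn about tool z (deg) and shift in the tool axes AFTER the turn and BEFORE it (mm)"
    from scipy.spatial.transform import Rotation as Ro
    s=ctrl.read_state(); p=s['eef_pos']; R=Ro.from_euler('xyz',s['tool_rot']).as_matrix(); yaw=np.degrees(s['tool_rot'][2])
    d=np.array([x,y,z])-p; dy=(yaw_deg-yaw+180)%360-180
    R2=Ro.from_euler('xyz',[np.pi,0,np.radians(yaw_deg)]).as_matrix()
    print('at',p.round(1),'yaw',yaw.round(1),'tilt',np.degrees(np.arccos(-R[2,2])).round(2),'turn wz',-round(dy,1),'shift before',(R.T@d).round(1),'after',(R2.T@d).round(1),'w',round(s['width'],1),'F',s['force'].round(1),'t',round(s['clock'],2))
E
python3 - <<'E'
from h import *
plan(630,-329,130,139.6)
im=ctrl.get_image('wrist')[:,:,::-1]; c=ctrl.calibration('wrist')
cv2.imwrite('pics/w1.png',im); print(c)
print(proj(c,[630,-329,65]),proj(c,[660,-329,65]))
E
```

```text
at [ 625.1 -327.7  230.6] yaw 139.3 tilt 0.07 turn wz -0.3 shift before [ -4.7   2.2 100.6] after [ -4.6   2.1 100.6] w 85.6 F [ 0.  -0.   0.6] t 3.1
{'mtx': array([[283.42705733,   0.        , 255.56181328],
       [  0.        , 283.42705733, 188.03275398],
       [  0.        ,   0.        ,   1.        ]]), 'R': array([[ 6.46617570e-01,  7.62814305e-01, -2.32527333e-04],
       [ 7.29178075e-01, -6.18015448e-01,  2.93864325e-01],
       [ 2.24020205e-01, -1.90187390e-01, -9.55847114e-01]]), 't': array([-153.50992763, -696.71965714,  175.72477992])}
[258.13269182 174.71512231] [275.0476804  194.12618392]
```

View pics/w1.png

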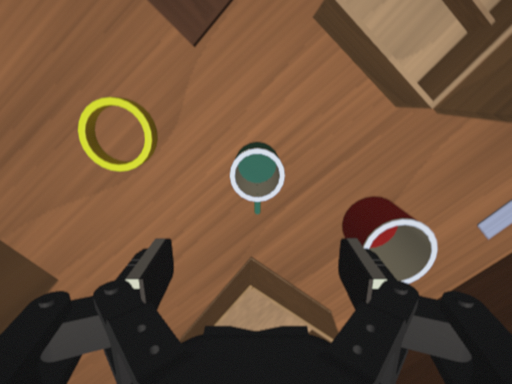

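{"method": "carry_out", "body": {
  "deltas": [0,0,0,-0.005,0.002,0.04,-1,0,0,0,0,0,0.04,-1,0,0,0,0,0,0.04,-1,0,0,0,0,0,0.04,-1,0,0,0,0,0,0.03,-1,0,0,0,0,0,0.018,-1,0,0,0,0,0,0,-1,0,0,0,0,0,0,1,0,0,0,0,0,0,1,0,0,0,0,0,0,1,0,0,0,0,0,0,1,0,0,0,0,0,0,1]
}}

```text
clock: 4.65
eef_pos: [631.9, -330.0, 25.3]
tool_rot: [3.141, 0.003, 2.426]
force: [-0.4, -0.1, 6.3]
width: 57.8
gripper_force: 64.7
```

{"method": "carry_out", "body": {
  "deltas": [0,0,0,0,0,-0.02,1,0,0,0,0,0,-0.04,1,0,0,0,0,0,-0.04,1,0,0,8.4,0,0,-0.02,1,0,0,8.4,0,0,0,1,0,0,8.4,0,0,0,1,0,0,8.4,0,0,0,1,0,0,8.4,0,0,0,1,0,0,0,0,0,0,1,0,0,0,0,0,0,1]
}}

```text
clock: 5.9
eef_pos: [630.6, -329.3, 143.8]
tool_rot: [3.141, -0.0, 1.696]
force: [0.3, -0.6, -0.7]
width: 57.9
gripper_force: 64.2
```

Run:
```python
from h import *
plan(607,-89.3,30,96.9)
```

```text
at [ 630.6 -329.3  143.8] yaw 97.1 tilt 0.02 turn wz 0.2 shift before [241.1   6.4 113.8] after [241.1   5.4 113.8] w 57.9 F [ 0.3 -0.6 -0.7] t 5.9
```

{"method": "carry_out", "body": {
  "deltas": [0,0,0,0.04,0.001,0,1,0,0,0,0.04,0.001,0,1,0,0,0,0.04,0.001,0,1,0,0,0,0.04,0.001,0,1,0,0,0,0.04,0.001,0,1,0,0,0,0.041,0.001,0,1,0,0,0,0,0,0.03,1,0,0,0,0,0,0.03,1,0,0,0,0,0,0.03,1,0,0,0,0,0,0.015,1,0,0,0,0,0,0.004,1,0,0,0,0,0,0,1]
}}

```text
clock: 7.4
eef_pos: [607.8, -89.5, 35.0]
tool_rot: [3.14, 0.0, 1.693]
force: [-0.4, 0.6, -1.7]
width: 57.9
gripper_force: 64.4
```

{"method": "carry_out", "body": {
  "deltas": [0,0,0,0,0,0.003,1,0,0,0,0,0,0.002,1,0,0,0,0,0,0.001,1,0,0,0,0,0,0,1]
}}

```text
clock: 7.9
eef_pos: [607.7, -89.5, 30.2]
tool_rot: [3.14, 0.001, 1.693]
force: [-1.7, -0.4, 10.5]
width: 57.8
gripper_force: 65.8
```

{"method": "carry_out", "body": {
  "deltas": [0,0,0,0,0,0,-1,0,0,0,0,0,0,-1,0,0,0,0,0,0,-1,0,0,0,0,0,0,-1,0,0,0,0,0,-0.03,-1,0,0,0,0,0,-0.045,-1,0,0,0,0,0,-0.045,-1,0,0,0,0.06,0,-0.045,-1,0,0,0,0.06,0,-0.02,-1,0,0,0,0.06,0,0,-1,0,0,0,0.06,0,0,-1,0,0,0,0.06,0,0,-1]
}}

```text
clock: 9.4
eef_pos: [571.6, 199.4, 205.7]
tool_rot: [3.141, 0.0, 1.693]
force: [0.8, 0.4, -0.3]
width: 85.0
gripper_force: 0.0
```

Run:
```python
from h import *
im=ctrl.get_image('top')[:,:,::-1].copy(); c=ctrl.calibration('top')
mug(im,c,(153,121),'r');mug(im,c,(166,197),'g')
plan(659,307,130,125)
cv2.imwrite('pics/t2.png',cv2.resize(im[75:225,120:320],None,fx=4,fy=4,interpolation=cv2.INTER_CUBIC))
```

```text
Traceback (most recent call last):
  File "h.py", line 20, in mug
    d=P-X; r=np.hypot(d[:,0],d[:,1]); k=(r>36)&(r<58)
      ~^~
ValueError: operands could not be broadcast together with shapes (0,) (3,)
```

{"method": "carry_out", "body": {
  "deltas": [0,0,0,0.05,0,0,-1,0,0,0,0.046,0.03,0,-1,0,0,0,0,0.035,0,-1,0,0,0,0,0.034,0,-1,0,0,-9.3,0,0,0,-1,0,0,-9.3,0,0,0,-1,0,0,-9.3,0,0,0,-1,0,0,0,0,0,0,-1]
}}

```text
clock: 10.45
eef_pos: [658.4, 304.5, 205.1]
tool_rot: [-3.141, -0.001, 2.178]
force: [-0.4, -0.5, -0.4]
width: 85.2
gripper_force: 0.0
```

Run:
```python
from h import *
plan(659,307,130,125)
im=ctrl.get_image('wrist')[:,:,::-1].copy(); c=ctrl.calibration('wrist')
print(proj(c,[659,307,65]))
ok=cv2.imwrite('pics/w2.png',im)
```

```text
at [658.4 304.5 205.1] yaw 124.8 tilt 0.05 turn wz -0.2 shift before [ 1.7  1.9 75.1] after [ 1.7  1.9 75.1] w 85.2 F [-0.4 -0.5 -0.4] t 10.45
[257.71941264 174.66892952]
```

View pics/w2.png

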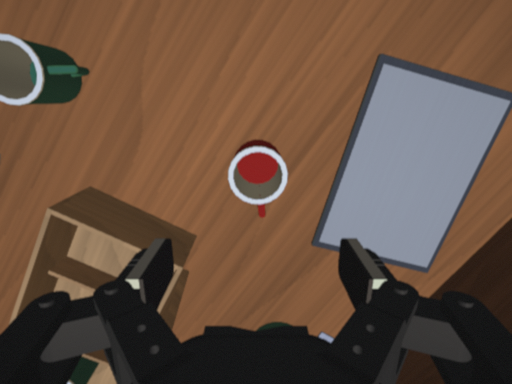

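{"method": "carry_out", "body": {
  "deltas": [0,0,-6,0,0,0,-1,0,0,0,0.001,0.002,0.04,-1,0,0,0,0,0,0.04,-1,0,0,0,0,0,0.04,-1,0,0,0,0,0,0.04,-1,0,0,0,0,0,0.022,-1,0,0,0,0,0,0,-1,0,0,0,0,0,0,1,0,0,0,0,0,0,1,0,0,0,0,0,0,1,0,0,0,0,0,0,1,0,0,0,0,0,0,1]
}}

```text
clock: 12.0
eef_pos: [660.8, 307.9, 26.0]
tool_rot: [3.138, 0.001, 2.284]
force: [-0.3, 0.4, 6.4]
width: 58.2
gripper_force: 64.6
```

{"method": "carry_out", "body": {
  "deltas": [0,0,0,0,0,-0.02,1,0,0,0,0,0,-0.04,1,0,0,0,0,0,-0.04,1,0,0,8.4,0,0,-0.02,1,0,0,8.4,0,0,0,1,0,0,8.4,0,0,0,1,0,0,8.4,0,0,0,1,0,0,0,0,0,0,1,0,0,0,0,0,0,1]
}}

```text
clock: 13.12
eef_pos: [659.3, 307.1, 144.2]
tool_rot: [3.141, -0.0, 1.701]
force: [-0.7, -0.2, 0.1]
width: 57.9
gripper_force: 64.3
```

Run:
```python
from h import *
a=np.radians(6.9);y=120
plan(595.5-np.sin(a)*y,6+np.cos(a)*y,30,96.9)
```

```text
at [659.3 307.1 144.2] yaw 97.4 tilt 0.02 turn wz 0.5 shift before [-170.4 -101.1  114.1] after [-171.3  -99.5  114.2] w 57.9 F [-0.7 -0.2  0.1] t 13.12
```

{"method": "carry_out", "body": {
  "deltas": [0,0,0,0,-0.04,0,1,0,0,0,0,-0.04,0,1,0,0,0,-0.02,-0.02,0,1,0,0,0,-0.04,0,0,1,0,0,0,-0.04,0,0,1,0,0,0,-0.04,0,0,1,0,0,0,-0.03,0,0,1,0,0,0,0,0,0.03,1,0,0,0,0,0,0.03,1,0,0,0,0,0,0.03,1,0,0,0,0,0,0.012,1,0,0,0,0,0,0,1]
}}

```text
clock: 14.62
eef_pos: [581.5, 125.8, 41.3]
tool_rot: [-3.141, -0.0, 1.699]
force: [-0.4, -0.4, -0.3]
width: 57.6
gripper_force: 64.8
```

{"method": "carry_out", "body": {
  "deltas": [0,0,0,0,0,0.006,1,0,0,0,0,0,0.003,1,0,0,0,0,0,0.001,1,0,0,0,0,0,0.001,1,0,0,0,0,0,0,1]
}}

```text
clock: 15.25
eef_pos: [582.0, 125.8, 31.0]
tool_rot: [3.141, -0.0, 1.698]
force: [-0.9, 0.1, 0.9]
width: 57.7
gripper_force: 64.8
```

{"method": "carry_out", "body": {
  "deltas": [0,0,0,0,0,0.001,1,0,0,0,0,0,0,1,0,0,0,0,0,0,-1,0,0,0,0,0,0,-1,0,0,0,0,0,0,-1,0,0,0,0,0,0,-1,0,0,0,0,0,-0.03,-1,0,0,0,0,0,-0.05,-1,0,0,0,0,0,-0.05,-1,0,0,0,0,0,-0.045,-1,0,0,0,0,0,0,-1]
}}

```text
clock: 16.62
eef_pos: [584.9, 126.7, 208.7]
tool_rot: [3.132, -0.001, 1.698]
force: [-0.4, -0.1, -0.1]
width: 85.4
gripper_force: 0.0
```

{"method": "carry_out", "body": {
  "deltas": [0,0,0,0.04,-0.038,0,-1,0,0,0,0.04,-0.038,0,-1,0,0,0,0.04,-0.038,0,-1,0,0,0,0.033,-0.038,0,-1,0,0,10,0,0,0,-1,0,0,10,0,0,0,-1,0,0,10,0,0,0,-1,0,0,10,0,0,0,-1,0,0,10,0,0,0,-1,0,0,9.3,0,0,0,-1,0,0,0,0,0,0,-1]
}}

```text
clock: 18.0
eef_pos: [411.3, 258.0, 203.8]
tool_rot: [3.141, 0.001, 0.665]
force: [0.3, -0.8, -1.0]
width: 85.4
gripper_force: 0.0
```

Run:
```python
from h import *
plan(412,259,24,38)
im=ctrl.get_image('wrist')[:,:,::-1].copy(); c=ctrl.calibration('wrist')
print(proj(c,[412,259,65]))
ok=cv2.imwrite('pics/w3.png',im)
```

```text
at [411.3 258.  203.8] yaw 38.1 tilt 0.07 turn wz 0.1 shift before [  1.3  -0.5 179.8] after [  1.1  -0.4 179.8] w 85.4 F [ 0.3 -0.8 -1. ] t 18.0
[254.28071061 175.76034527]
```

View pics/w3.png

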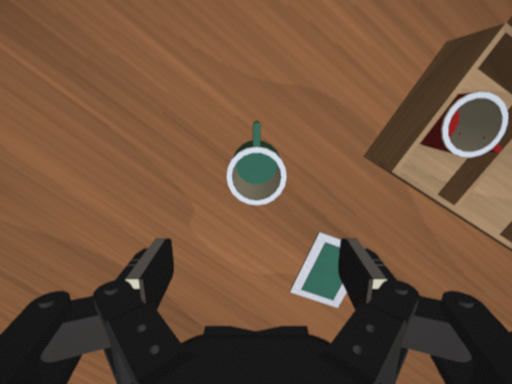

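{"method": "carry_out", "body": {
  "deltas": [0,0,0,0.001,0.001,0.04,-1,0,0,0,0,0,0.04,-1,0,0,0,0,0,0.04,-1,0,0,0,0,0,0.04,-1,0,0,0,0,0,0.021,-1,0,0,0,0,0,0,-1,0,0,0,0,0,0,1,0,0,0,0,0,0,1,0,0,0,0,0,0,1,0,0,0,0,0,0,1,0,0,0,0,0,0,1]
}}

```text
clock: 19.42
eef_pos: [413.7, 258.5, 24.8]
tool_rot: [3.141, -0.002, 0.664]
force: [0.0, -0.3, 7.0]
width: 57.8
gripper_force: 64.8
```

{"method": "carry_out", "body": {
  "deltas": [0,0,0,0,0,-0.02,1,0,0,0,0,0,-0.04,1,0,0,0,0,0,-0.04,1,0,0,-9.8,0,0,-0.035,1,0,0,-9.8,0,0,0,1,0,0,-9.8,0,0,0,1,0,0,-9.8,0,0,0,1,0,0,-9.8,0,0,0,1,0,0,-9.8,0,0,0,1,0,0,0,0,0,0,1]
}}

```text
clock: 20.68
eef_pos: [412.9, 257.7, 158.8]
tool_rot: [3.142, -0.0, 1.688]
force: [-0.4, -0.4, -1.6]
width: 57.9
gripper_force: 64.4
```

Run:
```python
from h import *
a=np.radians(6.9);y=-12
plan(595.5-np.sin(a)*y,6+np.cos(a)*y,31,96.9)
```

```text
at [412.9 257.7 158.8] yaw 96.7 tilt 0.01 turn wz -0.2 shift before [-283.3  152.   127.7] after [-283.8  151.   127.8] w 57.9 F [-0.4 -0.4 -1.6] t 20.68
```

{"method": "carry_out", "body": {
  "deltas": [0,0,0,-0.04,0.022,0,1,0,0,0,-0.04,0.022,0,1,0,0,0,-0.04,0.022,0,1,0,0,0,-0.04,0.022,0,1,0,0,0,-0.04,0.022,0,1,0,0,0,-0.04,0.022,0,1,0,0,0,-0.043,0.019,0,1,0,0,0,0,0,0,1,0,0,0,0,0,0.03,1,0,0,0,0,0,0.03,1,0,0,0,0,0,0.03,1,0,0,0,0,0,0.02,1]
}}

```text
clock: 22.18
eef_pos: [595.2, -4.2, 47.3]
tool_rot: [-3.14, -0.0, 1.688]
force: [0.1, 0.9, -1.1]
width: 58.0
gripper_force: 64.6
```

{"method": "carry_out", "body": {
  "deltas": [0,0,0,0,0,0.01,1,0,0,0,0,0,0.005,1,0,0,0,0,0,0.002,1,0,0,0,0,0,0.001,1,0,0,0,0,0,0,1]
}}

```text
clock: 22.8
eef_pos: [596.7, -5.2, 31.1]
tool_rot: [3.141, 0.0, 1.689]
force: [-0.9, -0.1, -0.1]
width: 57.8
gripper_force: 64.6
```

{"method": "carry_out", "body": {
  "deltas": [0,0,0,0,0,0.001,1,0,0,0,0,0,0.001,1,0,0,0,0,0,0,1,0,0,0,0,0,0,-1,0,0,0,0,0,0,-1,0,0,0,0,0,0,-1,0,0,0,0,0,0,-1,0,0,0,0,0,-0.03,-1,0,0,0,0,0,-0.05,-1,0,0,0,0,0,-0.05,-1,0,0,0,0,0,-0.05,-1,0,0,0,0,0,-0.02,-1]
}}

```text
clock: 24.3
eef_pos: [597.8, -4.9, 232.0]
tool_rot: [3.136, 0.0, 1.689]
force: [-0.2, -0.5, 0.4]
width: 85.8
gripper_force: 0.0
```

{"method": "carry_out", "body": {
  "deltas": [0,0,0,0,-0.03,-0.03,-1,0,0,0,0,-0.04,-0.04,-1,0,0,0,0,-0.04,-0.04,-1,0,0,0,0,-0.04,-0.02,-1,0,0,0,0,0,0,-1,0,0,0,0,0,0,-1]
}}

```text
clock: 25.05
eef_pos: [447.9, -23.0, 358.5]
tool_rot: [3.141, 0.0, 1.689]
force: [0.1, 0.2, 0.4]
width: 85.4
gripper_force: 0.0
```

Run:
```python
from h import *
plan(700,18,350,96.9)
ims=[ctrl.get_image(n)[:,:,::-1].copy() for n in('top','side','wrist')]
for n,i in zip(('top','side','wrist'),ims): ok=cv2.imwrite(f'pics/{n}4.png',i)
a=cv2.resize(ims[1][90:250,130:290],(400,400),interpolation=cv2.INTER_CUBIC)
cv2.imwrite('pics/m4.png',np.hstack([a,cv2.resize(ims[2],(400,300))[:,:].repeat(1,0) if 0 else cv2.copyMakeBorder(cv2.resize(ims[2],(400,300)),0,100,0,0,cv2.BORDER_CONSTANT)]))
# bar predictions for lid angles
a0=np.radians(6.9);C,S=np.cos(a0),np.sin(a0)
for n in('side','wrist','top'):
    c=ctrl.calibration(n)
    for th in(1.4,1.6,1.75):
        P=[]
        for y in(-55,55):
            x=75-190*np.cos(th)+4*np.sin(th)*1;z=78+190*np.sin(th)+4*np.cos(th)
            P.append(proj(c,[595.5+C*x-S*y,6+S*x+C*y,z]).round(1))
        print(n,th,P)
```

```text
at [447.9 -23.  358.5] yaw 96.8 tilt 0.05 turn wz -0.1 shift before [ 10.9 255.2   8.8] after [ 10.4 255.2   8.5] w 85.4 F [0.1 0.2 0.4] t 25.05
side 1.4 [array([208.2, 115.6]), array([182.3, 129.8])]
side 1.6 [array([198.7, 112. ]), array([172.6, 125.8])]
side 1.75 [array([192., 111.]), array([165.8, 124.5])]
wrist 1.4 [array([471.3, 236.9]), array([502.2, 112. ])]
wrist 1.6 [array([514.7, 237.9]), array([552.1, 112.1])]
wrist 1.75 [array([542.1, 236.1]), array([582.9, 111.9])]
top 1.4 [array([262.3, 102.5]), array([222.6, 107. ])]
top 1.6 [array([260.7,  89.1]), array([221. ,  93.6])]
top 1.75 [array([259.4,  79.9]), array([220. ,  84.4])]
```

View pics/m4.png

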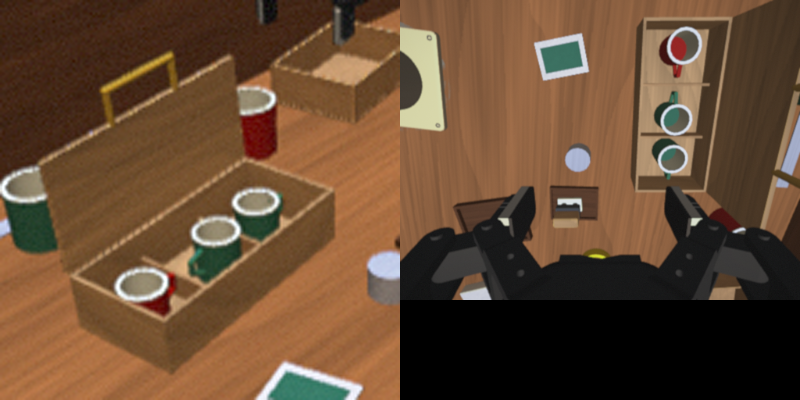

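{"method": "carry_out", "body": {
  "deltas": [0,0,0,0.002,0.039,0,-0.3,0,0,0,0.002,0.039,0,-0.3,0,0,0,0.002,0.039,0,-0.3,0,0,0,0.002,0.039,0,-0.3,0,0,0,0.002,0.04,0,-0.3,0,0,0,0.002,0.04,0,-0.3,0,0,0,0,0,0,-0.3]
}}

```text
clock: 26.08
eef_pos: [682.2, 18.2, 355.2]
tool_rot: [-3.139, -0.002, 1.69]
force: [-1.1, -0.4, -0.4]
width: 55.2
gripper_force: 0.0
```

Run:
```python
from h import *
plan(681.4,16.4,250,96.9)
im=ctrl.get_image('wrist')[:,:,::-1].copy(); c=ctrl.calibration('wrist')
cv2.imwrite('pics/w5.png',im)
print(proj(c,[681.4,16.4,268]))
```

```text
at [682.2  18.2 355.2] yaw 96.9 tilt 0.2 turn wz -0.0 shift before [ -1.9  -0.7 105.2] after [ -1.7  -1.  105.2] w 55.2 F [-1.1 -0.4 -0.4] t 26.07
[256.33652416 193.46570907]
```

View pics/w5.png

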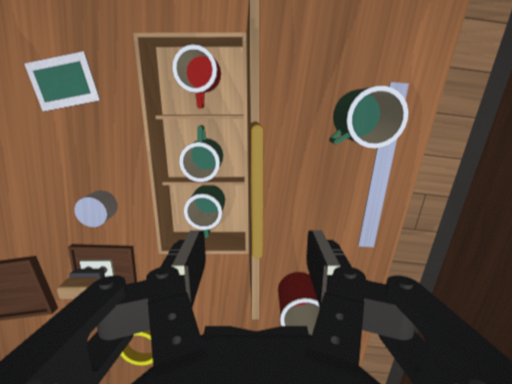

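{"method": "carry_out", "body": {
  "deltas": [0,0,0,0,-0.001,0.04,-0.3,0,0,0,0,0,0.035,-0.3,0,0,0,0,0,0.02,-0.3,0,0,0,0,0,0.01,-0.3,0,0,0,0,0,0,-0.3,0,0,0,0,0,0,1,0,0,0,0,0,0,1,0,0,0,0,0,0,1,0,0,0,0,0,0,1,0,0,0,0,0,0,1]
}}

```text
clock: 27.38
eef_pos: [680.4, 17.0, 254.9]
tool_rot: [3.139, 0.0, 1.689]
force: [1.2, 0.2, 5.9]
width: 7.4
gripper_force: 58.7
```

Run:
```python
from h import *
plan(681.4,16.4,250,96.9)
a=np.radians(6.9);C,S=np.cos(a),np.sin(a)
p=ctrl.read_state()['eef_pos']; d=p[:2]-[595.5,6]; x=C*d[0]+S*d[1]; z=p[2]+18.7
th0=np.arctan2(z-78,75-x)-np.arctan(4/190); print('bar x,z',x,z,'theta',th0,'r',np.hypot(z-78,75-x))
# arc waypoints from theta0: shifts tool y (crate x), tool z (down), per row
r=np.hypot(190,4);ph=np.arctan(4/190)
B=lambda t:np.array([75-r*np.cos(t+ph),78+r*np.sin(t+ph)])
th=np.r_[np.linspace(th0,.2,30),np.linspace(.2,0,9)[1:]]
P=np.array([B(t) for t in th]); P+= (np.array([x,z])-P[0])*np.linspace(1,0,len(P))[:,None]
D=np.diff(P,axis=0); print(np.round(np.c_[D[:,0],-D[:,1]]).astype(int).tolist())
```

```text
at [680.4  17.  254.9] yaw 96.8 tilt 0.18 turn wz -0.1 shift before [-0.7  0.9  4.9] after [-0.7  0.9  4.9] w 7.4 F [1.2 0.2 5.9] t 27.38
bar x,z 85.64652377726738 273.59198608809356 theta 1.6041254520896389 r 195.88152922219314
[[-9, 0], [-9, 0], [-9, 1], [-9, 1], [-9, 2], [-9, 2], [-9, 3], [-9, 3], [-9, 3], [-8, 4], [-8, 4], [-8, 5], [-8, 5], [-8, 5], [-7, 6], [-7, 6], [-7, 6], [-6, 7], [-6, 7], [-6, 7], [-5, 8], [-5, 8], [-5, 8], [-4, 8], [-4, 8], [-4, 9], [-3, 9], [-3, 9], [-2, 9], [-1, 5], [-1, 5], [-1, 5], [-1, 5], [-1, 5], [0, 5], [0, 5], [0, 5]]
```

{"method": "carry_out", "body": {
  "deltas": [0,0,0,0,-0.009,0,1,0,0,0,0,-0.009,0,1,0,0,0,0,-0.009,0.001,1,0,0,0,0,-0.009,0.001,1,0,0,0,0,-0.009,0.002,1,0,0,0,0,-0.009,0.002,1,0,0,0,0,-0.009,0.003,1,0,0,0,0,-0.009,0.003,1,0,0,0,0,-0.009,0.003,1,0,0,0,0,-0.008,0.004,1,0,0,0,0,-0.008,0.004,1,0,0,0,0,-0.008,0.005,1]
}}

```text
clock: 28.88
eef_pos: [574.5, 4.0, 226.8]
tool_rot: [3.141, 0.001, 1.689]
force: [-0.7, -1.3, 7.0]
width: 7.6
gripper_force: 65.0
```

```bash
cat > arc.py <<'E'
from h import *
import sys
s=ctrl.read_state();p=s['eef_pos'];a=np.radians(6.9);C,S=np.cos(a),np.sin(a)
d=p[:2]-[595.5,6]; x=C*d[0]+S*d[1]; y=-S*d[0]+C*d[1]; z=p[2]+13.5
ph=np.arctan(4/190);th0=np.arctan2(z-78,75-x)-ph;r=np.hypot(190,4)
print('x,y,z',round(x,1),round(y,1),round(z,1),'th',th0.round(3),'r',np.hypot(z-78,75-x).round(1),'F',s['force'].round(1),'w',s['width'].round(1),'yaw',np.degrees(s['tool_rot'][2]).round(1))
B=lambda t:np.array([75-r*np.cos(t+ph),78+r*np.sin(t+ph)])
for t in np.arange(th0,-.02,-.05)[1:]: print(t.round(2),(B(t)-[x,z]).round().astype(int),end='; ')
print('shut',(B(0)-[x,z]).round(1))
E
python3 arc.py
```

```text
Traceback (most recent call last):
  File "arc.py", line 6, in <module>
    print('x,y,z',round(x,1),round(y,1),round(z,1),'th',th0.round(3),'r',np.hypot(z-78,75-x).round(1),'F',s['force'].round(1),'w',s['width'].round(1),'yaw',np.degrees(s['tool_rot'][2]).round(1))
                                                                                                                                  ^^^^^^^^^^^^^^^^
AttributeError: 'float' object has no attribute 'round'
```

```bash
sed -i "s/s\['width'\].round(1)/round(s['width'],1)/" arc.py; python3 arc.py
```

```text
x,y,z -21.1 0.6 240.3 th 1.015 r 188.6 F [-0.7 -1.3  7. ] w 7.6 yaw 96.8
0.97 [-9 -4]; 0.92 [-17  -9]; 0.87 [-24 -15]; 0.82 [-31 -21]; 0.77 [-38 -28]; 0.72 [-45 -35]; 0.67 [-51 -42]; 0.62 [-57 -49]; 0.57 [-62 -57]; 0.52 [-67 -65]; 0.47 [-72 -73]; 0.42 [-76 -82]; 0.37 [-80 -91]; 0.32 [ -83 -100]; 0.27 [ -86 -109]; 0.22 [ -89 -118]; 0.17 [ -91 -127]; 0.12 [ -92 -136]; 0.07 [ -93 -146]; 0.02 [ -94 -155]; shut [ -93.9 -158.3]
```

{"method": "carry_out", "body": {
  "deltas": [0,0,0,0,-0.009,0.004,1,0,0,0,0,-0.008,0.005,1,0,0,0,0,-0.007,0.006,1,0,0,0,0,-0.007,0.006,1,0,0,0,0,-0.007,0.007,1,0,0,0,0,-0.007,0.007,1,0,0,0,0,-0.006,0.007,1,0,0,0,0,-0.006,0.007,1,0,0,0,0,-0.005,0.008,1,0,0,0,0,-0.005,0.008,1,0,0,0,0,-0.005,0.008,1,0,0,0,0,-0.004,0.009,1]
}}

```text
clock: 30.38
eef_pos: [498.4, -5.1, 142.8]
tool_rot: [-3.14, 0.001, 1.689]
force: [-0.5, -4.5, 5.0]
width: 7.4
gripper_force: 64.7
```

```bash
python3 arc.py
```

```text
x,y,z -97.7 0.6 156.3 th 0.405 r 189.7 F [-0.5 -4.5  5. ] w 7.4 yaw 96.8
0.35 [-4 -9]; 0.3 [ -7 -18]; 0.25 [-10 -27]; 0.2 [-12 -36]; 0.15 [-14 -45]; 0.1 [-16 -54]; 0.05 [-17 -64]; 0.0 [-17 -73]; shut [-17.3 -74.3]
```

{"method": "carry_out", "body": {
  "deltas": [0,0,0,0,-0.004,0.009,1,0,0,0,0,-0.003,0.009,1,0,0,0,0,-0.003,0.009,1,0,0,0,0,-0.002,0.009,1,0,0,0,0,-0.002,0.006,1,0,0,0,0,-0.001,0.005,1,0,0,0,0,-0.001,0.005,1,0,0,0,0,-0.001,0.005,1,0,0,0,0,0,0.005,1,0,0,0,0,0,0.005,1,0,0,0,0,0,0.003,1,0,0,0,0,0,0,1]
}}

```text
clock: 31.88
eef_pos: [481.0, -7.3, 72.4]
tool_rot: [-3.138, 0.0, 1.689]
force: [-0.2, -4.8, -2.4]
width: 7.7
gripper_force: 67.2
```

```bash
python3 arc.py
```

```text
x,y,z -115.3 0.6 85.9 th 0.02 r 190.5 F [-0.2 -4.8 -2.4] w 7.7 yaw 96.8
shut [ 0.3 -3.9]
```

{"method": "carry_out", "body": {
  "deltas": [0,0,0,0,0,0.002,1,0,0,0,0,0,0.002,1,0,0,0,0,0,0.001,1,0,0,0,0,0,0,1]
}}

```text
clock: 32.38
eef_pos: [480.8, -7.3, 67.6]
tool_rot: [-3.138, 0.001, 1.689]
force: [-1.4, -5.0, 0.6]
width: 7.6
gripper_force: 67.5
```

{"method": "carry_out", "body": {
  "deltas": [0,0,0,0,0,0.002,1,0,0,0,0,0,0.002,1,0,0,0,0,0,0.001,1,0,0,0,0,0,0,1]
}}

```text
clock: 32.88
eef_pos: [480.8, -7.3, 64.2]
tool_rot: [-3.138, 0.002, 1.689]
force: [-6.3, -5.8, 18.6]
width: 7.3
gripper_force: 69.4
```

{"method": "carry_out", "body": {
  "deltas": [0,0,0,0,0,0,0.4,0,0,0,0,0,0,0.4,0,0,0,0,0,0,0.4,0,0,0,0,0,-0.01,0.4,0,0,0,0,0,-0.03,0.4,0,0,0,0,0,-0.05,0.4,0,0,0,0,0,-0.05,-1]
}}

```text
clock: 33.75
eef_pos: [482.5, -6.4, 205.4]
tool_rot: [-3.141, -0.001, 1.69]
force: [1.1, 0.3, -1.0]
width: 42.7
gripper_force: 0.0
```

{"method": "carry_out", "body": {
  "deltas": [0,0,0,-0.039,-0.017,0,-1,0,0,0,-0.039,-0.017,0,-1,0,0,0,-0.039,-0.017,0,-1,0,0,0,-0.039,-0.017,0,-1,0,0,0,-0.04,-0.016,0,-1,0,0,0,-0.04,-0.016,0,-1,0,0,0,0,0,0,-1,0,0,0,0,0,0,-1]
}}

```text
clock: 34.75
eef_pos: [411.6, -252.1, 203.9]
tool_rot: [3.141, -0.001, 1.69]
force: [0.2, 1.2, 1.6]
width: 85.1
gripper_force: 0.0
```

Run:
```python
from h import *
plan(409,-253,150,96.9)
im=ctrl.get_image('wrist')[:,:,::-1].copy(); t=ctrl.get_image('top')[:,:,::-1].copy()
cv2.imwrite('pics/w6.png',im);cv2.imwrite('pics/t6.png',t)
a=cv2.resize(im[60:320,100:430],(495,390)); b=cv2.resize(t[90:190,185:335][:,:],(300,200),interpolation=cv2.INTER_CUBIC)
b=cv2.copyMakeBorder(b,0,190,0,0,cv2.BORDER_CONSTANT); cv2.imwrite('pics/m6.png',np.hstack([a,b]))
```

```text
at [ 411.6 -252.1  203.9] yaw 96.8 tilt 0.05 turn wz -0.1 shift before [-0.7 -2.7 53.9] after [-0.6 -2.7 53.9] w 85.1 F [0.2 1.2 1.6] t 34.75
```

View pics/m6.png

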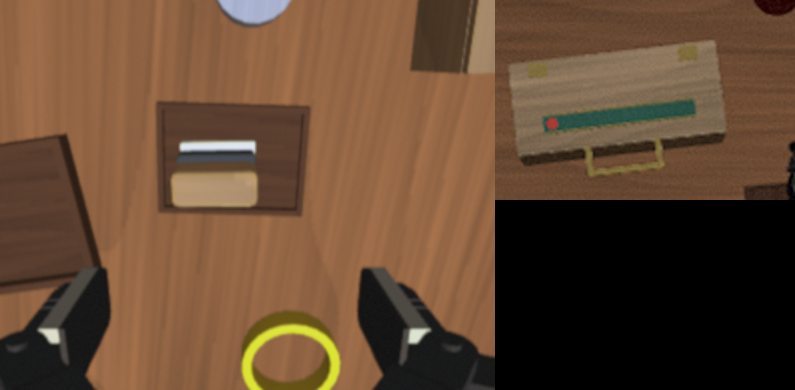

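Run:
```python
from h import *
c=ctrl.calibration('wrist')
g=np.array([(171,171.5),(258,170.5),(258,207),(172,208)])/1.5-.17+[100,60]
P=np.array([ray(c,u,89) for u in g]);print(P.round(1));print('grip centre',P.mean(0).round(1),'yaw',np.degrees(np.arctan2(*(P[1]-P[0]+P[2]-P[3])[[1,0]])).round(1),'L',np.linalg.norm(P[1]-P[0]).round(1),np.linalg.norm(P[2]-P[1]).round(1))
t=np.array([(158,102),(309,106),(302,215),(158,212)])/1.5-.17+[100,60]
T=np.array([ray(c,u,13) for u in t]);print(T.round(1));print('tray',T.mean(0).round(1),np.degrees(np.arctan2(*(T[1]-T[0]+T[2]-T[3])[[1,0]])).round(1),np.linalg.norm(T[1]-T[0]).round(1),np.linalg.norm(T[2]-T[1]).round(1))
# band
im=cv2.imread('pics/t6.png');ct=ctrl.calibration('top')
hsv=cv2.cvtColor(im,cv2.COLOR_BGR2HSV)
m=((hsv[...,0]>60)&(hsv[...,0]<95)&(hsv[...,1]>90)).astype(np.uint8); m[:135]=0;m[165:]=0;m[:,:195]=0;m[:,295:]=0
q=cv2.minAreaRect(cv2.findNonZero(m)); B=np.array([ray(ct,u,86) for u in cv2.boxPoints(q)]);print(q);print(B.round(1))
r=((hsv[...,0]<8)|(hsv[...,0]>172))&(hsv[...,1]>130)&(hsv[...,2]>90); r[:135]=0;r[165:]=0;r[:,:195]=0;r[:,295:]=0
ys,xs=np.nonzero(r);print('dot',ray(ct,(xs.mean(),ys.mean()),86),len(xs))
a=np.radians(6.9);C,S=np.cos(a),np.sin(a)
for X in list(B)+[ray(ct,q[0],86),ray(ct,(xs.mean(),ys.mean()),86)]:
    d=X[:2]-[595.5,6];print('crate frame',(C*d[0]+S*d[1]).round(1),(-S*d[0]+C*d[1]).round(1))
```

```text
[[ 372.4 -247.5   89. ]
 [ 426.1 -240.3   89. ]
 [ 429.5 -264.1   89. ]
 [ 374.9 -271.5   89. ]]
grip centre [ 400.7 -255.8   89. ] yaw 7.7 L 54.2 24.0
[[ 349.1 -214.4   13. ]
 [ 464.9 -203.2   13. ]
 [ 474.7 -292.1   13. ]
 [ 355.4 -304.1   13. ]]
tray [ 411.  -253.5   13. ] 5.6 116.3 89.5
((246.723388671875, 147.58914184570312), (6.416905403137207, 74.65760040283203), 83.45370483398438)
[[ 561.3  120.1   86. ]
 [ 589.3 -113.1   86. ]
 [ 568.7 -115.2   86. ]
 [ 540.8  117.5   86. ]]
dot [553.14659775 107.80503732  86.        ] 21
crate frame -20.3 117.4
crate frame -20.5 -117.4
crate frame -41.2 -117.1
crate frame -40.9 117.2
crate frame -30.7 0.1
crate frame -29.8 106.2
```

{"method": "carry_out", "body": {
  "deltas": [0,0,10,0,0,0,-1,0,0,10,0,0,0,-1,0,0,10,0,0,0,-1,0,0,10,0,0,0,-1,0,0,10,0,0,0,-1,0,0,10,0,0,0,-1,0,0,10,0,0,0,-1,0,0,10,0,0,0,-1,0,0,9.5,0,0,0,-1,0,0,0,0,0,0,-1]
}}

```text
clock: 36.1
eef_pos: [412.0, -251.4, 203.7]
tool_rot: [-3.141, -0.0, 0.132]
force: [-1.1, -0.3, 0.0]
width: 85.3
gripper_force: 0.0
```

Run:
```python
from h import *
plan(400.7,-255.8,56,7.3)
im=ctrl.get_image('wrist')[:,:,::-1].copy();c=ctrl.calibration('wrist')
cv2.imwrite('pics/w7.png',im)
a=np.radians(7.3);C,S=np.cos(a),np.sin(a)
for x,y in((-28,12),(28,12),(28,-12),(-28,-12)): 
    q=proj(c,[400.7+C*x-S*y,-255.8+S*x+C*y,89]); cv2.circle(im,tuple(np.int32(q)),2,(255,255,0),-1)
cv2.imwrite('pics/w7b.png',cv2.resize(im[80:320,150:400],(625,600)))
```

```text
at [ 412.  -251.4  203.7] yaw 7.5 tilt 0.01 turn wz 0.2 shift before [-11.8   2.9 147.7] after [-11.8   2.9 147.7] w 85.3 F [-1.1 -0.3  0. ] t 36.1
```

View pics/w7b.png

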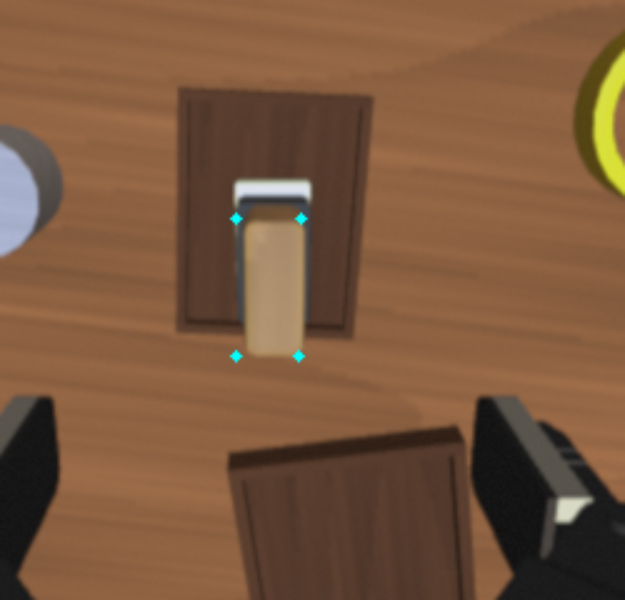

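{"method": "carry_out", "body": {
  "deltas": [0,0,0,-0.012,0.005,0,-1,0,0,0,0,0,0.04,-1,0,0,0,0,0,0.04,-1,0,0,0,0,0,0.04,-1,0,0,0,0,0,0.02,-1,0,0,0,0,0,0.008,-1,0,0,0,0,0,0,-1,0,0,0,0,0,0,1,0,0,0,0,0,0,1,0,0,0,0,0,0,1,0,0,0,0,0,0,1,0,0,0,0,0,0,1]
}}

```text
clock: 37.65
eef_pos: [400.3, -259.3, 55.7]
tool_rot: [3.141, -0.0, 0.128]
force: [-1.0, 0.9, 0.7]
width: 23.9
gripper_force: 62.1
```

Run:
```python
from h import *
plan(400.7,-255.8,56,7.3)
```

```text
at [ 400.3 -259.3   55.7] yaw 7.3 tilt 0.02 turn wz 0.0 shift before [ 0.8 -3.4 -0.3] after [ 0.8 -3.4 -0.3] w 23.9 F [-1.   0.9  0.7] t 37.65
```

{"method": "carry_out", "body": {
  "deltas": [0,0,0,0,0,-0.02,1,0,0,0,0,0,-0.04,1,0,0,0,0,0,-0.04,1,0,0,0,0,0,-0.035,1,0,0,0,0,0,0,1]
}}

```text
clock: 38.28
eef_pos: [401.5, -260.1, 192.6]
tool_rot: [3.138, -0.004, 0.127]
force: [1.0, -0.3, -2.3]
width: 22.8
gripper_force: 62.1
```

{"method": "carry_out", "body": {
  "deltas": [0,0,0,0.02,-0.034,0,1,0,0,0,0.02,-0.034,0,1,0,0,0,0.02,-0.034,0,1,0,0,0,0.02,-0.034,0,1,0,0,0,0.02,-0.034,0,1,0,0,0,0.02,-0.034,0,1,0,0,0,0.02,-0.034,0,1,0,0,0,0.02,-0.034,0,1,0,0,0,0.02,-0.034,0,1,0,0,0,0.018,-0.035,0,1,0,0,0,0,0,0,1,0,0,0,0,0,0,1]
}}

```text
clock: 39.78
eef_pos: [552.0, 103.3, 189.0]
tool_rot: [3.14, 0.003, 0.127]
force: [-0.7, 0.0, -1.7]
width: 23.2
gripper_force: 61.9
```

Run:
```python
from h import *
plan(552.8,104.6,137,6.9)
im=ctrl.get_image('wrist')[:,:,::-1].copy();ctrl.get_image('side')
cv2.imwrite('pics/w8.png',im)
```

```text
at [552.  103.3 189. ] yaw 7.3 tilt 0.2 turn wz 0.4 shift before [ 1.1 -1.3 52. ] after [ 1.  -1.2 52. ] w 23.2 F [-0.7  0.  -1.7] t 39.77
```

View pics/w8.png

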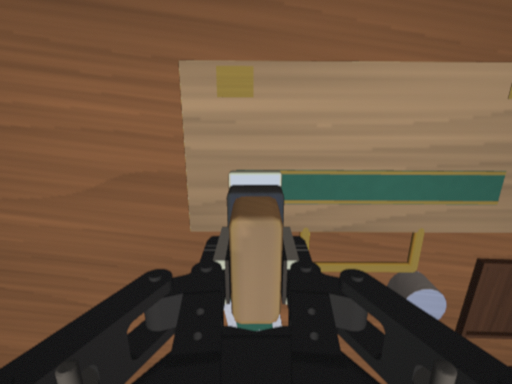

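Run:
```python
from h import *
c=ctrl.calibration('wrist'); a=np.radians(6.9);C,S=np.cos(a),np.sin(a)
for u in((300,172),(300,203),(490,172),(490,201),(506,186),(182,62),(190,232)):
    d=ray(c,u,86)[:2]-[595.5,6]; print(u,(C*d[0]+S*d[1]).round(1),(-S*d[0]+C*d[1]).round(1))
print(ctrl.read_state()['force'])
```

```text
(300, 172) -16.7 60.2
(300, 203) -46.2 58.6
(490, 172) -15.6 -109.5
(490, 201) -43.1 -116.4
(506, 186) -28.6 -127.3
(182, 62) 72.8 159.1
(190, 232) -76.2 161.9
[ 0.91142846 -0.45863528 -1.13331749]
```

{"method": "carry_out", "body": {
  "deltas": [0,0,0,0.001,0,0.03,1,0,0,0,0,0,0.015,1,0,0,0,0,0,0.004,1,0,0,0,0,0,0.003,1,0,0,0,0,0,0.003,1,0,0,0,0,0,0,1,0,0,0,0,0,0,1]
}}

```text
clock: 40.75
eef_pos: [554.8, 104.3, 136.2]
tool_rot: [3.142, -0.001, 0.127]
force: [0.4, 0.1, 1.3]
width: 23.1
gripper_force: 62.4
```

{"method": "carry_out", "body": {
  "deltas": [0,0,0,0,0,0.003,1,0,0,0,0,0,0.003,1,0,0,0,0,0,0,1,0,0,0,0,0,0,1]
}}

```text
clock: 41.25
eef_pos: [554.7, 104.3, 129.9]
tool_rot: [-3.142, -0.001, 0.127]
force: [0.6, -0.6, 4.1]
width: 23.3
gripper_force: 62.8
```

```bash
cat > bp.py <<'E'
from h import *
s=ctrl.read_state();p=s['eef_pos'];a=np.radians(6.9);C,S=np.cos(a),np.sin(a)
d=p[:2]-[595.5,6];print('band x,y',(C*d[0]+S*d[1]+30.3).round(1),(-S*d[0]+C*d[1]).round(1),'z',p[2].round(1),'F',s['force'].round(1),'tilt/yaw',np.degrees(s['tool_rot']).round(2))
E
python3 bp.py
```

```text
band x,y 1.6 102.5 z 129.9 F [ 0.6 -0.6  4.1] tilt/yaw [-1.8e+02 -6.0e-02  7.3e+00]
```

{"method": "carry_out", "body": {
  "deltas": [0,0,0,0,0.005,0,1,0,0,0,0,0.005,0,1,0,0,0,0,0.005,0,1,0,0,0,0,0.005,0,1,0,0,0,0,0.005,0,1,0,0,0,0,0.005,0,1,0,0,0,0,0.005,0,1,0,0,0,0,0.005,0,1,0,0,0,0,0.005,0,1,0,0,0,0,0.005,0,1,0,0,0,0,0.005,0,1,0,0,0,0,0.005,0,1]
}}

```text
clock: 42.75
eef_pos: [561.9, 44.4, 129.6]
tool_rot: [-3.142, 0.0, 0.127]
force: [-0.8, 2.8, 4.5]
width: 23.2
gripper_force: 62.7
```

```bash
python3 bp.py
```

```text
band x,y 1.5 42.2 z 129.6 F [-0.8  2.8  4.5] tilt/yaw [-180.     0.     7.3]
```

{"method": "carry_out", "body": {
  "deltas": [0,0,0,0,0.005,0,1,0,0,0,0,0.005,0,1,0,0,0,0,0.005,0,1,0,0,0,0,0.005,0,1,0,0,0,0,0.005,0,1,0,0,0,0,0.005,0,1,0,0,0,0,0.005,0,1,0,0,0,0,0.005,0,1,0,0,0,0,0.005,0,1,0,0,0,0,0.005,0,1,0,0,0,0,0.005,0,1,0,0,0,0,0.005,0,1]
}}

```text
clock: 44.25
eef_pos: [569.5, -15.1, 129.6]
tool_rot: [-3.142, 0.0, 0.127]
force: [-0.2, 3.1, 4.9]
width: 23.0
gripper_force: 62.7
```

{"method": "carry_out", "body": {
  "deltas": [0,0,0,0,0.005,0,1,0,0,0,0,0.005,0,1,0,0,0,0,0.005,0,1,0,0,0,0,0.005,0,1,0,0,0,0,0.005,0,1,0,0,0,0,0.005,0,1,0,0,0,0,0.005,0,1,0,0,0,0,0.005,0,1,0,0,0,0,0.005,0,1,0,0,0,0,0.005,0,1,0,0,0,0,0.005,0,1,0,0,0,0,0.005,0,1]
}}

```text
clock: 45.75
eef_pos: [577.1, -74.6, 129.6]
tool_rot: [-3.142, 0.0, 0.127]
force: [-0.3, 3.2, 4.9]
width: 23.4
gripper_force: 62.7
```

{"method": "carry_out", "body": {
  "deltas": [0,0,0,0,0.005,0,1,0,0,0,0,0.005,0,1,0,0,0,0,0.005,0,1,0,0,0,0,0.005,0,1,0,0,0,0,0.004,0,1,0,0,0,0,0,0,1,0,0,0,0,0,0,1]
}}

```text
clock: 46.62
eef_pos: [580.2, -99.1, 129.6]
tool_rot: [3.14, -0.0, 0.127]
force: [-0.6, 0.2, 5.5]
width: 23.3
gripper_force: 62.8
```

```bash
python3 bp.py
```

```text
band x,y 2.5 -102.5 z 129.6 F [-0.6  0.2  5.5] tilt/yaw [ 1.7993e+02 -1.0000e-02  7.2700e+00]
```

{"method": "carry_out", "body": {
  "deltas": [0,0,0,0,0,-0.01,1,0,0,0,0,0,-0.02,1,0,0,0,0,0,-0.03,1,0,0,0,-0.027,0.019,0,1,0,0,0,-0.027,0.019,0,1,0,0,0,-0.027,0.019,0,1,0,0,0,-0.027,0.019,0,1,0,0,0,-0.027,0.019,0,1,0,0,0,-0.029,0.02,0,1,0,0,0,-0.029,0.02,0,1,0,0,0,0,0,0,1,0,0,0,0,0,0,1]
}}

```text
clock: 48.12
eef_pos: [405.8, -256.2, 189.5]
tool_rot: [-3.141, 0.0, 0.127]
force: [-0.6, 0.3, -2.0]
width: 23.4
gripper_force: 62.0
```

Run:
```python
from h import *
plan(406,-257,55.7,7.3)
```

```text
at [ 405.8 -256.2  189.5] yaw 7.3 tilt 0.03 turn wz -0.0 shift before [1.000e-01 9.000e-01 1.338e+02] after [1.000e-01 8.000e-01 1.338e+02] w 23.4 F [-0.6  0.3 -2. ] t 48.12
```

{"method": "carry_out", "body": {
  "deltas": [0,0,0,0,0,0.04,1,0,0,0,0,0,0.04,1,0,0,0,0,0,0.03,1,0,0,0,0,0,0.015,1,0,0,0,0,0,0.005,1,0,0,0,0,0,0.003,1,0,0,0,0,0,0.001,1,0,0,0,0,0,0,1,0,0,0,0,0,0,1]
}}

```text
clock: 49.25
eef_pos: [406.1, -256.7, 56.0]
tool_rot: [3.141, -0.001, 0.127]
force: [0.1, 0.4, -1.5]
width: 23.3
gripper_force: 61.9
```

{"method": "carry_out", "body": {
  "deltas": [0,0,0,0,0,0.001,1,0,0,0,0,0,0.001,1,0,0,0,0,0,0,1,0,0,0,0,0,0,1]
}}

```text
clock: 49.75
eef_pos: [406.1, -256.7, 53.7]
tool_rot: [3.141, -0.0, 0.127]
force: [-0.2, -0.4, 1.9]
width: 23.2
gripper_force: 62.5
```

Touching (about 3.5 N on the foot). Back off 1 mm, release and rise.

{"method": "carry_out", "body": {
  "deltas": [0,0,0,0,0,-0.001,1,0,0,0,0,0,0,1,0,0,0,0,0,0,0,0,0,0,0,0,0,-1,0,0,0,0,0,0,-1,0,0,0,0,0,0,-1,0,0,0,0,0,-0.01,-1,0,0,0,0,0,-0.04,-1,0,0,0,0,0,-0.05,-1,0,0,0,0,0,-0.05,-1,0,0,0,0,0,0,-1]
}}

```text
clock: 51.12
eef_pos: [408.1, -257.8, 208.7]
tool_rot: [3.136, -0.007, 0.127]
force: [0.2, 0.1, -0.0]
width: 85.4
gripper_force: 0.0
```

Run:
```python
from h import *
im=ctrl.get_image('wrist')[:,:,::-1];t=ctrl.get_image('side')[:,:,::-1]
cv2.imwrite('pics/m9.png',np.hstack([cv2.resize(im,(400,300)),cv2.resize(t,(400,300))]))
```

```text
(no output)
```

View pics/m9.png

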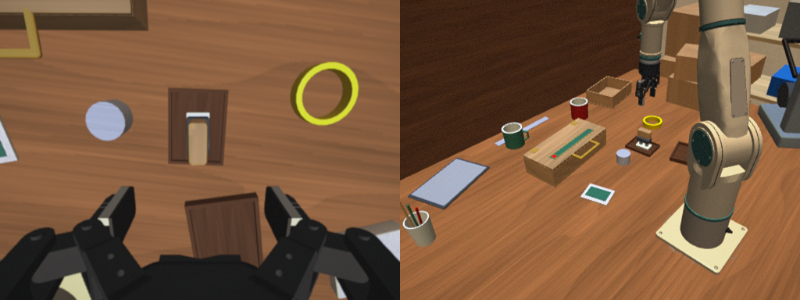

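The block stands upright in the small tray, the lid is shut, and no small mugs remain on the table.

```bash
python3 -c "
from cell import ctrl
print(ctrl.finish_job())"
```

```text
the job is handed in; nothing more can be done
None
```

I set all three small mugs in the crate, shut the lid, rubbed the band at about 6 N from the red dot to the far end, stood the block back in its small tray, and handed the job in at about 51 s; the hand-in gave no verdict.

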